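# Work a steel tube past the post into the stock bay

## Robot

A 6-joint arm with a two-finger parallel gripper is mounted at the origin on the work surface. World frame = base frame: x ahead of the robot, y to its left, z up, the work surface at z = 0. Lengths are in m, angles in rad, forces in N, time in s.
With the tool pointing down it reaches from about 0.325 to 0.925 m from the base axis. Payload 3.1 kg.
Tool frame: the origin (TCP) lies midway between the tips of the shut fingers; the grasp point (between the pads) lies 19 mm behind it; z points along the fingers, y is the direction in which the jaws open and shut (so a half turn about z gives the same grasp; the last joint's range is limited). The gripper opens to 85 mm and grips with 20 to 120 N. Pads are 22 mm wide; open, the fingers measure 114 mm over their backs; the gripper's body (76 mm by 85 mm) begins 54 mm behind the grasp point. The pads swing forward as they close: fully open they stand 13 mm farther back than shut.
Start: joints at [-0.112, 0.217, 1.613, -0, 1.311, -0.112], TCP at [0.625, 0, 0.231] pointing down, gripper open.
Joint ranges: [-2.75, 2.75], [-0.78, 2.1], [0.31, 2.55], [-1.13, 4.27], [0.13, 2.63], [-2.58, 2.58]. Speed limits (rad/s): [2.79, 2.79, 3.14, 3.14, 3.14, 3.14].

## Interface

Orientations are given as a unit quaternion [w, x, y, z].
In Python, from station import r gives the robot as it stands.
- The arm moves only by the tool carry_out, never from a script. Its arguments are lists of equal length, an entry for each row: "gripper": the closure, from 0 (fully open) to 1 (shut); "dp": the shift along the tool's x, y, z in mm, a list of three; "turn": the turn about the tool's z in rad. In form: {"gripper": [gripper, ...], "dp": [[dx, dy, dz], ...], "turn": [turn, ...]}. A call has 1 to 20 rows; each row shifts and turns the commanded pose from where the row before left it, along the tool's axes as they then stand; what a row does not reach is not made up. A row lasts 1/10 s, in which the tool goes at most 50 mm and 8.59 degrees, less where a joint would pass 70% of its speed; a pose out of reach is approached as far as the arm can. A call is refused whole if a number of a shift passes 50 or a number of a turn 0.15, either way. A call with a gripper value outside its range is refused whole. The fingers move at their own pace and stop on an object; "newtons" is the grip in N (left out, the last holds). Time passes only in rows, so rows that do not move let the fingers close. It gives the time, the measured TCP pose, the force and the opening at its end, in the units of the state.
- r.state(): the state, without advancing time (a new reading comes with each control period).
- r.snapshot(name): name is "scene" or "side" or "wrist"; returns (picture, depth): 400x640x3 uint8, red, green, blue; 400x640 float32, m along the optical axis (not along the pixel's ray), 0 where there is no reading.
- r.calibration(name): a dict with "camera_matrix" (3x3 intrinsics, pixels), "position" and "rotation" of the camera in the world; the wrist camera has in their place "T_tool_cam" (4x4, takes a point from camera to tool coordinates, whose origin is the TCP and whose axes are the flange's). Camera axes: x right, y up, looking along -z (the intrinsics and any distortion apply to the point x, -y, -z); pixel columns grow to the right and rows downward; lengths in m; the calibration is good to about 2 mm. A picture is of the moment at which its call begins: read the wrist's pose just before it. calibration takes no time and is no camera call.
- r.job_done(): hands the job in, once; it reports no verdict.
The state is a dict: "time_s": time; "joint_positions": joint angles; "joint_vel": joint speeds; "joint_efforts": joint torques, N m; "eef_pos": TCP position; "orientation": TCP orientation; "contact_force": force on the tool from outside, world axes, zero at the start; "wrist_torque": the same for the moment, N m; "finger_gap": finger opening in m.
Only numpy, scipy, OpenCV 4.12 (cv2) and the standard library are available. Lean on these libraries where they do the work, as an engineer would, in place of code of your own. Each camera call takes 0.05 s, during which the arm holds its last target. There are 200 camera calls.

## Task

Push the loose square steel tube into the three-sided stock bay on the bench: angle it so that one end goes in behind the post at the bay's mouth, then push its other end in too, until the whole tube lies snug along the bay's back wall. Only push it along the bench with the fingers: do not pinch it between them, lift it or roll it over, and leave the other things on the bench where they are.

Things in the scene. Friction and masses are not known exactly. Their poses are not given: they have to be found in the camera images.
- tube: Loose square steel tube, 220 mm long, 25 x 25 mm section, 0.23 to 0.46 kg, lying flat on the bench in front of (nearer the robot than) the bay. Origin: centre of its underside. Its y axis runs along its length, z is up.
- tube_endA (a point): Centre of the tube's end face at its -y end (12.5 mm above the bench). This end starts nearer the post.
- tube_endB (a point): Centre of the tube's end face at its +y end (12.5 mm above the bench).
- bay: Fixed three-sided bay of dark steel bar on the bench; walls 30 mm high, 8 mm thick, no floor. Origin: on the bench, middle of the back wall's inner face. x points into the back wall, away from the robot; y along the wall, z up. Side walls' inner faces at y = -125 and +125 mm; they reach out to x = -50 mm, where the mouth opens towards the robot. 4 mm thick feet lie behind.
- post: Fixed upright round steel post, 20 mm in diameter, 50 mm high, at the bay's mouth near the -y side wall: centre at x = -62 mm, y between -90 and -70 mm in the bay's frame. 52 mm is free between it and the back wall; the mouth left open beside it (185 to 205 mm) is shorter than the tube. Origin: centre of its foot; axes parallel to the bay's.
- wrench: Bystander: steel open-ended wrench, 170 mm long, lying on the bench beyond and to the left of the bay. Origin under its middle. Leave alone.
- jar: Bystander: small glass jar with a steel lid, 60 mm in diameter and 75 mm high, on the right of the bench. Origin: centre of its underside. Leave alone.
- bush: Bystander: thick steel ring (bush), 48 mm outside and 24 mm inside diameter, 35 mm high, on the right of the bench. Origin: centre of its underside. Leave alone.
- driver: Bystander: screwdriver lying on the right of the bench, nearer the robot. Origin under its middle. Leave alone.
Not all that is in view belongs to the job. There is more than one size of the tube; the one meant has the size given above.

How it is judged:
By the outcome, as a careful person would: the job done as asked, in the order asked, and still so for the second after the job is handed in, with the robot touching nothing.
It also fails if it takes over 64 s, if anything falls off the work surface, if the arm or the gripper's body presses on something with over 40 N, if the wrist force passes 120 N, or if a joint passes its speed limit or range.

## Working session

There is one attempt and no reset: what is moved stays moved. The work goes in short steps, Python scripts to look and compute and a tool call to move; the robot and the scene stay as the last step left them, time stands still between calls to the robot, and variables do not carry over. Pictures are saved under pics/ and viewed, about 8 in all and at most 12, crops included, and the job is handed in when it is done.

Besides the shell and the picture viewer there is one more tool, called after "Call:" in YAML: its name, and indented under it one key for each argument. carry_out: Moves the arm, as the interface text tells. Its arguments: {"type":"object","properties":{"gripper":{"type":"array"},"dp":{"type":"array"},"turn":{"type":"array"},"newtons":{"type":"number"}},"required":["gripper","dp","turn"]}

```bash
mkdir -p pics; ls; cat > h.py <<'E'
import numpy as np, cv2
from station import r
def snap(cam,fn=None):
    p,d=r.snapshot(cam)
    if fn: cv2.imwrite('pics/'+fn,p[:,:,::-1])
    return p,d
def rays(cam,uv):
    c=r.calibration(cam);K=np.array(c['camera_matrix'],float)
    D=c.get('distortion');D=np.zeros(5) if D is None else np.array(D,float)
    q=cv2.undistortPoints(np.array(uv,float).reshape(-1,1,2),K,D)[:,0]
    v=np.c_[q[:,0],-q[:,1],-np.ones(len(q))]
    return np.array(c['position']),v@np.array(c['rotation']).T
def onplane(cam,uv,z):
    o,v=rays(cam,uv); return o+v*((z-o[2])/v[:,2])[:,None]
E
python3 - <<'E'
from h import *
print(r.state())
for c in ('scene','side','wrist'): print(c,r.calibration(c))
snap('scene','a.png');snap('side','b.png')
E
```

```text
pics
{'time_s': 0.0, 'joint_positions': array([-1.12218137e-01,  2.17773593e-01,  1.61495918e+00,  2.63184144e-05,
        1.31131223e+00, -1.12201691e-01]), 'joint_vel': array([ 1.51913134e-05, -8.39565260e-04,  1.77021933e-03,  1.70672727e-03,
       -6.57209409e-04, -1.62022070e-03]), 'joint_efforts': array([-2.90135131e-04, -3.96841800e+01, -3.03850436e+01, -2.80225659e-04,
        9.87685227e-03,  9.68610237e-06]), 'eef_pos': array([6.24166810e-01, 1.12531499e-04, 2.29943153e-01]), 'orientation': array([-0.0009666 ,  0.70711446,  0.70709804, -0.00075456]), 'contact_force': array([-0.61141284,  0.25005389,  0.85018015]), 'wrist_torque': array([-0.01497127,  0.03127044, -0.02516891]), 'finger_gap': 0.08556285512813272}
scene {'camera_matrix': array([[369.21019597,   0.        , 317.05735059],
       [  0.        , 369.21019597, 196.129684  ],
       [  0.        ,   0.        ,   1.        ]]), 'position': array([ 0.95730693, -0.43409604,  0.98394253]), 'rotation': array([0.88365865, 0.24132514, 0.11359411, 0.38471542])}
side {'camera_matrix': array([[375.41105354,   0.        , 329.07905675],
       [  0.        , 375.41105354, 203.62453814],
       [  0.        ,   0.        ,   1.        ]]), 'position': array([ 0.38176136, -0.75356792,  0.57845343]), 'rotation': array([ 0.89085703,  0.44308254, -0.05418323, -0.0843552 ])}
wrist {'camera_matrix': array([[292.5465484 ,   0.        , 317.45979332],
       [  0.        , 292.5465484 , 195.27521586],
       [  0.        ,   0.        ,   1.        ]]), 'T_tool_cam': array([[ 1.96118411e-03,  9.64354850e-01,  2.64605132e-01,
         6.55756661e-02],
       [ 9.99997764e-01, -2.10043700e-03,  2.43331980e-04,
        -5.47761379e-04],
       [ 7.90444787e-04,  2.64604064e-01, -9.64356814e-01,
        -1.43728627e-01],
       [ 0.00000000e+00,  0.00000000e+00,  0.00000000e+00,
         1.00000000e+00]])}
```

```bash
sed -i "s/v@np.array(c\['rotation'\]).T/v@R.from_quat(np.roll(c['rotation'],-1)).as_matrix().T/; 1a from scipy.spatial.transform import Rotation as R" h.py; cat h.py | tail -8
```

```text
def rays(cam,uv):
    c=r.calibration(cam);K=np.array(c['camera_matrix'],float)
    D=c.get('distortion');D=np.zeros(5) if D is None else np.array(D,float)
    q=cv2.undistortPoints(np.array(uv,float).reshape(-1,1,2),K,D)[:,0]
    v=np.c_[q[:,0],-q[:,1],-np.ones(len(q))]
    return np.array(c['position']),v@R.from_quat(np.roll(c['rotation'],-1)).as_matrix().T
def onplane(cam,uv,z):
    o,v=rays(cam,uv); return o+v*((z-o[2])/v[:,2])[:,None]
```

View pics/a.png

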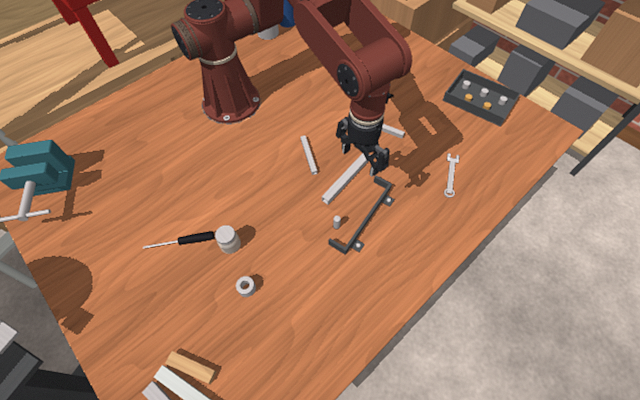

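View pics/b.png

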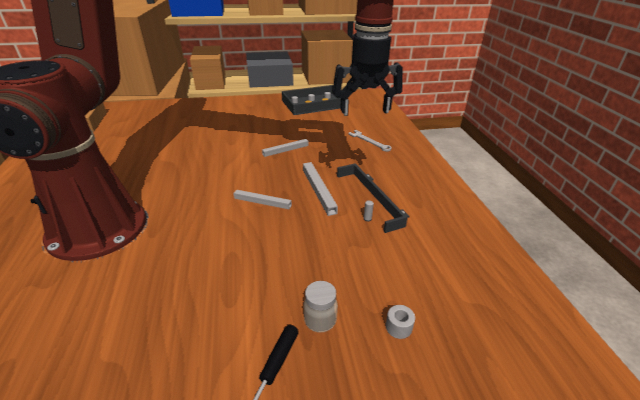

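The tube is the middle bar: scene view (325,202)–(365,155), side view (305,165)–(335,212). The bay and post lie to its right in the side view, and two smaller bars nearby are decoys. I'll zoom in next.

```bash
python3 - <<'E'
import cv2,numpy as np
a=cv2.imread('pics/b.png')[150:240,290:420]; a=cv2.resize(a,None,fx=6,fy=6,interpolation=cv2.INTER_CUBIC)
for i in range(0,130,10): cv2.putText(a,str(290+i),(i*6,8),0,.3,(0,255,255));cv2.line(a,(i*6,0),(i*6,539),(0,255,255) if i%50==0 else (90,90,0),1)
for i in range(0,90,10): cv2.putText(a,str(150+i),(0,i*6),0,.3,(0,255,255));cv2.line(a,(0,i*6),(779,i*6),(90,90,0),1)
cv2.imwrite('pics/c.png',a)
E
```

```text
(no output)
```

View pics/c.png

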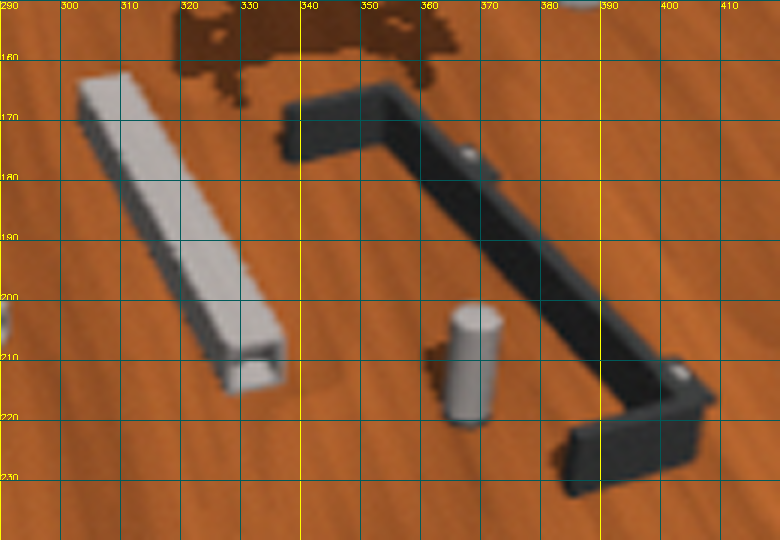

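```bash
python3 - <<'E'
from h import *
np.set_printoptions(precision=4,suppress=True)
t=onplane('side',[[303.2,164],[311,162.3],[328,208],[337,206.5]],.025);print('tube\n',t,np.linalg.norm(t[0]-t[2]),np.linalg.norm(t[1]-t[3]),np.linalg.norm(t[0]-t[1]))
print('tube c',t.mean(0))
print('post top',onplane('side',[[369,203]],.05),'bot',onplane('side',[[367.3,219]],0))
print('inner bottom: +y front, corner, back wall near',onplane('side',[[338.5,177],[353.5,173.5],[394.5,218]],0))
print('-y wall bottom outer front, back',onplane('side',[[385,232.5],[405,227]],0))
print('-y wall top outer front, back',onplane('side',[[386,222],[406,216.3]],.03))
E
```

```text
tube
 [[ 0.504   0.1604  0.025 ]
 [ 0.5273  0.1661  0.025 ]
 [ 0.5333 -0.0523  0.025 ]
 [ 0.556  -0.0502  0.025 ]] 0.21476079365402823 0.2182106404538798 0.02404154410405303
tube c [0.5302 0.056  0.025 ]
post top [[ 0.6254 -0.0816  0.05  ]] bot [[ 0.626  -0.0801  0.    ]]
inner bottom: +y front, corner, back wall near [[ 0.5976  0.1151  0.    ]
 [ 0.6443  0.126   0.    ]
 [ 0.6931 -0.0879  0.    ]]
-y wall bottom outer front, back [[ 0.6531 -0.1352  0.    ]
 [ 0.7065 -0.1246  0.    ]]
-y wall top outer front, back [[ 0.6527 -0.1329  0.03  ]
 [ 0.7058 -0.121   0.03  ]]
```

```bash
python3 - <<'E'
from h import *
np.set_printoptions(precision=3,suppress=True)
print(onplane('side',[[235,193],[290,204],[265,151],[308,144]],.015))
E
```

```text
[[ 0.313  0.063  0.015]
 [ 0.446 -0.008  0.015]
 [ 0.403  0.271  0.015]
 [ 0.539  0.295  0.015]]
```

Call:
carry_out:
  gripper: [1,1,1,1,1,1,1,1]
  dp:
    - [-5,-30,0]
    - [-5,-30,0]
    - [-5,-30,0]
    - [0,-30,0]
    - [0,0,0]
    - [0,0,0]
    - [0,0,0]
    - [0,0,0]
  turn: [-0.12,-0.12,-0.11,0,0,0,0,0]

```text
time_s: 0.9
eef_pos: [0.5106, -0.0356, 0.2314]
orientation: [0.0, 0.573, 0.82, 0.0]
contact_force: [-0.2, -0.0, -0.6]
finger_gap: -0.0002
```

Call:
carry_out:
  gripper: [1,1,1,1,1,1,1,1,1,1,1]
  dp:
    - [12,-3,0]
    - [11,-2,0]
    - [0,0,40]
    - [0,0,40]
    - [0,0,40]
    - [0,0,40]
    - [0,0,30]
    - [0,0,20]
    - [0,0,10]
    - [0,0,2]
    - [0,0,0]
  turn: [0,0,0,0,0,0,0,0,0,0,0]

```text
time_s: 2.0
eef_pos: [0.4977, -0.0156, 0.0099]
orientation: [0.0, 0.573, 0.82, 0.0]
contact_force: [-0.3, 0.3, 0.7]
finger_gap: 0.0001
```

```bash
python3 - <<'E'
from h import *
s=r.state();print(s['eef_pos'],s['contact_force'])
E
```

```text
[ 0.49768386 -0.01562952  0.00991389] [-0.33560842  0.29370935  0.6923401 ]
```

Call:
carry_out:
  gripper: [1,1,1,1,1,1,1,1,1,1,1,1,1,1]
  dp:
    - [0,5,0]
    - [0,5,0]
    - [0,5,0]
    - [0,4,0]
    - [0,4,0]
    - [0,4,0]
    - [0,4,0]
    - [0,4,0]
    - [0,4,0]
    - [0,4,0]
    - [0,4,0]
    - [0,4,0]
    - [0,4,0]
    - [0,0,0]
  turn: [0,0,0,0,0,0,0,0,0,0,0,0,0,0]

```text
time_s: 3.4
eef_pos: [0.5497, 0.0033, 0.0094]
orientation: [0.0, 0.573, 0.819, 0.001]
contact_force: [0.1, -0.2, -0.7]
finger_gap: -0.0003
```

```bash
cat >> h.py <<'E'
BY=np.array([-.2224,.975]);BX=np.array([.975,.2224]);BO=np.array([.6721,.0041])
def bay(p): d=np.atleast_2d(p)[:,:2]-BO; return np.c_[d@BX,d@BY]*1000
def crop(p,x0,y0,w,h,f,fn):
    a=cv2.resize(p[y0:y0+h,x0:x0+w,::-1],None,fx=f,fy=f,interpolation=cv2.INTER_CUBIC)
    for i in range(0,w,10): cv2.putText(a,str(x0+i),(i*f,8),0,.3,(0,255,255));cv2.line(a,(i*f,0),(i*f,h*f),(90,90,0),1)
    for i in range(0,h,10): cv2.putText(a,str(y0+i),(0,i*f),0,.3,(0,255,255));cv2.line(a,(0,i*f),(w*f,i*f),(90,90,0),1)
    cv2.imwrite('pics/'+fn,a)
E
python3 - <<'E'
from h import *
s=r.state();print(s['eef_pos'],s['contact_force'])
p,d=snap('side'); crop(p,280,140,130,95,6,'d.png')
E
```

```text
[0.54966929 0.00325819 0.00938746] [ 0.07786912 -0.19252429 -0.74935995]
```

View pics/d.png

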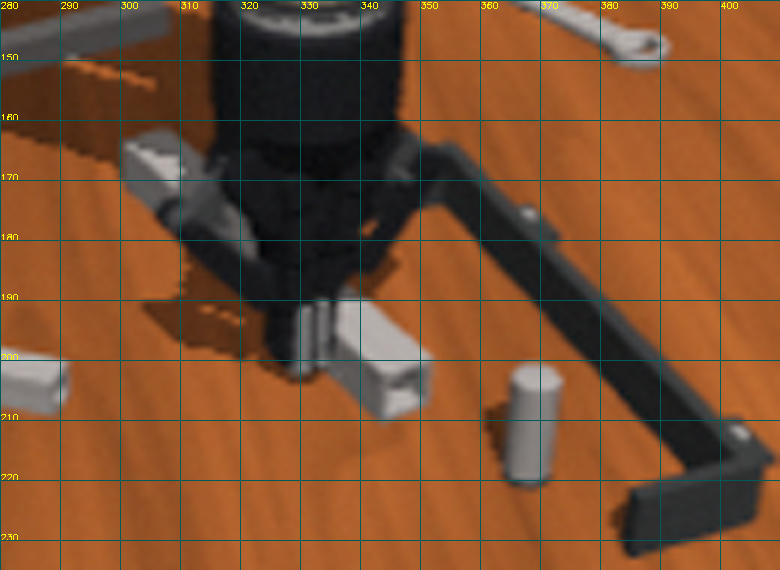

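Picture 4: the tube has turned. End A's top corners are at (343,203.5) and (351.5,198.5), and end B's at (300.5,164) and (308,162). The finger stands at (333,195).

```bash
cat >> h.py <<'E'
def tube(uv): # corners: B near,B far,A near,A far
    t=onplane('side',uv,.025)[:,:2]; b=bay(t); B=b[:2].mean(0);A=b[2:].mean(0)
    print('A',A.round(1),'B',B.round(1),'c',((A+B)/2).round(1),'len',np.linalg.norm(A-B).round(1),'theta',np.degrees(np.arctan2(A[0]-B[0],B[1]-A[1])).round(1))
    print('world A',t[2:].mean(0),'B',t[:2].mean(0))
E
python3 - <<'E'
from h import *
tube([[300.5,164],[308,162],[343,203.5],[351.5,198.5]])
print(bay(r.state()['eef_pos']))
E
```

```text
A [-92.1 -16.6] B [-124.3  193.8] c [-108.2   88.6] len 212.9 theta 8.7
world A [ 0.58604842 -0.03255621] B [0.50777265 0.1653998 ]
[[-119.7785305    26.43067808]]
```

Call:
carry_out:
  gripper: [1,1,1,1,1,1,1,1,1,1,1]
  dp:
    - [0,4,0]
    - [0,4,0]
    - [0,4,0]
    - [0,4,0]
    - [0,4,0]
    - [0,4,0]
    - [0,4,0]
    - [0,0,0]
    - [0,-15,0]
    - [0,-15,0]
    - [0,0,0]
  turn: [0,0,0,0,0,0,0,0,0,0,0]

```text
time_s: 4.55
eef_pos: [0.5452, 0.0022, 0.0088]
orientation: [-0.001, 0.573, 0.819, -0.0]
contact_force: [0.6, -0.5, 0.4]
finger_gap: -0.0002
```

Call:
carry_out:
  gripper: [1,1,1,1,1,1,1,1]
  dp:
    - [0,0,-40]
    - [0,0,-40]
    - [0,0,-40]
    - [0,0,-30]
    - [45,0,0]
    - [45,0,0]
    - [45,0,0]
    - [45,0,0]
  turn: [0,0,0,0,0,0,0,0]

```text
time_s: 5.35
eef_pos: [0.4855, 0.1732, 0.1602]
orientation: [0.001, 0.574, 0.819, 0.001]
contact_force: [0.1, -0.1, -0.1]
finger_gap: -0.0001
```

```bash
python3 - <<'E'
from h import *
s=r.state();print(s['eef_pos'],s['orientation'],s['contact_force'])
p,d=snap('side'); crop(p,280,140,130,95,6,'e.png')
E
```

```text
[0.48554899 0.17321908 0.16020085] [7.69551182e-04 5.73575321e-01 8.19151591e-01 1.19576725e-03] [ 0.08254428 -0.05839371 -0.14288609]
```

View pics/e.png

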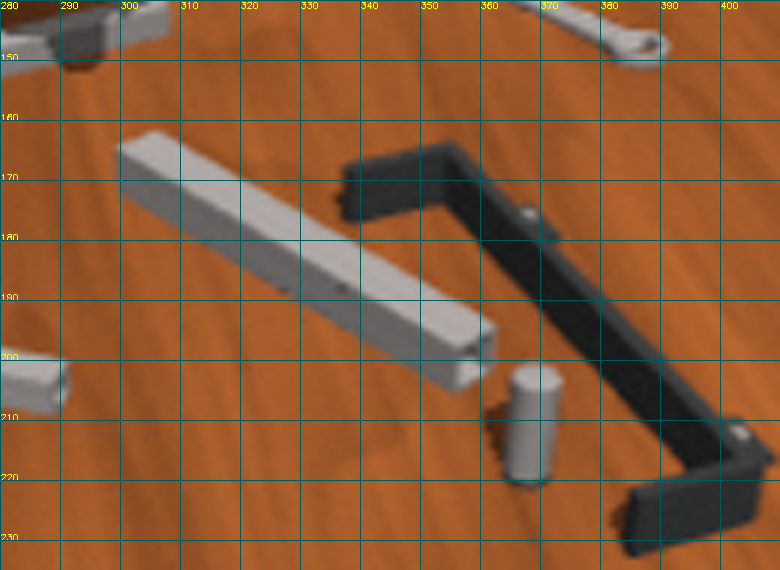

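Picture 5: the tube's top corners are at (299.3,164.5), (306,162), (356,198) and (362.3,193.8). It is clear of the post.

```bash
python3 - <<'E'
from h import *
tube([[299.3,164.5],[306,162],[356,198],[362.3,193.8]])
print(bay(r.state()['eef_pos']))
E
```

```text
A [-54.6  -8.8] B [-129.1  194.3] c [-91.8  92.7] len 216.3 theta 20.1
world A [ 0.62083879 -0.01663187] B [0.50308376 0.1647838 ]
[[-145.91622618  212.80137977]]
```

Call:
carry_out:
  gripper: [1,1,1,1,1,1,1,1,1,1,1]
  dp:
    - [0,0,0]
    - [0,0,0]
    - [13,10,0]
    - [0,0,0]
    - [0,0,40]
    - [0,0,40]
    - [0,0,35]
    - [0,0,20]
    - [0,0,10]
    - [0,0,6]
    - [0,0,0]
  turn: [-0.113,-0.113,0,0,0,0,0,0,0,0,0]

```text
time_s: 6.5
eef_pos: [0.487, 0.1876, 0.0084]
orientation: [0.0, 0.477, 0.879, 0.0]
contact_force: [0.1, 0.7, -0.1]
finger_gap: -0.0003
```

```bash
python3 - <<'E'
from h import *
s=r.state();print(s['eef_pos'],s['orientation'],s['contact_force'],bay(s['eef_pos']))
B=np.array([.503,.1648])+.0025*np.array([-.545,.839])
d=s['eef_pos'][:2]-B;print('along',d@[-.545,.839],'lateral',d@[.839,.545])
E
```

```text
[0.48697908 0.18758796 0.00844354] [1.48593172e-04 4.77231756e-01 8.78777457e-01 1.01572643e-04] [ 0.11609872  0.69860997 -0.0984986 ] [[-139.68517296  220.07165557]]
along 0.02534813608039857 lateral -0.0010221113718419223
```

Call:
carry_out:
  gripper: [1,1,1,1,1,1,1,1,1,1,1,1,1,1,1,1,1,1]
  dp:
    - [-5,0,0]
    - [-5,0,0]
    - [-4,0,0]
    - [-4,0,0]
    - [-4,0,0]
    - [-4,0,0]
    - [-4,0,0]
    - [-4,0,0]
    - [-4,0,0]
    - [-4,0,0]
    - [-4,0,0]
    - [-4,0,0]
    - [-4,0,0]
    - [-4,0,0]
    - [-4,0,0]
    - [-4,0,0]
    - [-4,0,0]
    - [0,0,0]
  turn: [0,0,0,0,0,0,0,0,0,0,0,0,0,0,0,0,0,0]

```text
time_s: 8.3
eef_pos: [0.5252, 0.1281, 0.0082]
orientation: [0.001, 0.477, 0.879, -0.0]
contact_force: [0.3, -0.0, 0.6]
finger_gap: -0.0
```

```bash
python3 - <<'E'
from h import *
s=r.state();print(s['eef_pos'],s['orientation'],s['contact_force'],bay(s['eef_pos']))
p,d=snap('side'); crop(p,290,140,130,95,6,'f.png')
E
```

```text
[0.5251996  0.12812576 0.00819633] [ 6.43231586e-04  4.77156210e-01  8.78818240e-01 -1.96668447e-04] [ 0.25689064 -0.02692067  0.6281503 ] [[-115.64455691  153.59576305]]
```

View pics/f.png

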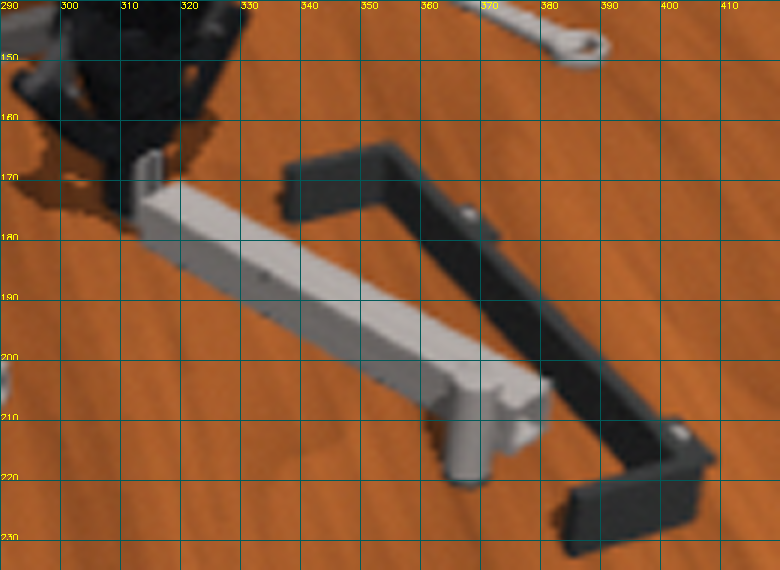

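Picture 6: end A has passed behind the post, with its corners at about (374,208.3) and (381,203.8). End B's corners are at (313,173) and (319.5,170.3).

```bash
python3 - <<'E'
from h import *
tube([[313,173],[319.5,170.3],[374,208.3],[381,203.8]])
E
```

```text
A [-33.  -63.6] B [-110.5  138.2] c [-71.8  37.3] len 216.2 theta 21.0
world A [ 0.65409137 -0.06526348] B [0.53361321 0.11423296]
```

Call:
carry_out:
  gripper: [1,1,1,1,1,1,1,1,1,1,1,1,1,1,1]
  dp:
    - [-4,0,0]
    - [-4,0,0]
    - [-4,0,0]
    - [-4,0,0]
    - [-4,0,0]
    - [-4,0,0]
    - [-4,0,0]
    - [-4,0,0]
    - [-4,0,0]
    - [-4,0,0]
    - [-3,0,0]
    - [0,0,0]
    - [8,0,0]
    - [8,0,0]
    - [0,0,0]
  turn: [0,0,0,0,0,0,0,0,0,0,0,0,0,0,0]

```text
time_s: 9.85
eef_pos: [0.5383, 0.1074, 0.0082]
orientation: [-0.0, 0.477, 0.879, -0.0]
contact_force: [0.0, -0.5, 1.4]
finger_gap: 0.0003
```

```bash
python3 - <<'E'
from h import *
s=r.state();print(s['eef_pos'],s['orientation'],s['contact_force'],bay(s['eef_pos']))
p,d=snap('side'); crop(p,290,140,130,95,6,'g.png')
E
```

```text
[0.53830085 0.10738135 0.00818812] [-3.80773090e-04  4.76555589e-01  8.79144246e-01 -1.39980428e-04] [ 0.01049154 -0.47382069  1.37114766] [[-107.48440241  130.45624522]]
```

View pics/g.png

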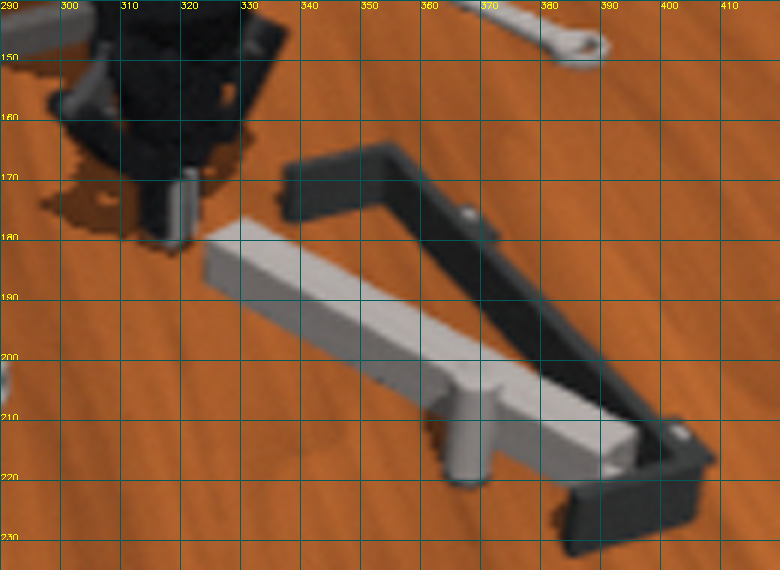

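Picture 7: end A is deep in the bay, with corners at (389,216.5) and (396,212). End B's corners are at (323.5,179.8) and (330.5,176.5).

```bash
python3 - <<'E'
from h import *
tube([[323.5,179.8],[330.5,176.5],[389,216.5],[396,212]])
E
```

```text
A [ -16.2 -105.4] B [-96.4  97. ] c [-56.3  -4.2] len 217.7 theta 21.6
world A [ 0.67975056 -0.10228002] B [0.55654701 0.07719133]
```

Call:
carry_out:
  gripper: [1,1,1,1,1,1,1,1,1,1]
  dp:
    - [0,0,-40]
    - [0,0,-20]
    - [0,0,0]
    - [0,0,0]
    - [-32,-12,0]
    - [-32,-11,0]
    - [0,0,0]
    - [0,0,30]
    - [0,0,28]
    - [0,0,0]
  turn: [0,0.12,0.12,0.11,0,0,0,0,0,0]

```text
time_s: 10.9
eef_pos: [0.5272, 0.0395, 0.0066]
orientation: [-0.004, 0.623, 0.782, -0.002]
contact_force: [-0.4, -0.4, 0.7]
finger_gap: -0.0003
```

```bash
python3 - <<'E'
from h import *
s=r.state();print(s['eef_pos'],s['orientation'],s['contact_force'],bay(s['eef_pos']))
E
```

```text
[0.52717645 0.03950078 0.00664179] [-0.00358675  0.6228356   0.78234083 -0.00240298] [-0.40786257 -0.3552662   0.69358674] [[-133.42733009   66.74675484]]
```

Call:
carry_out:
  gripper: [1,1,1,1,1,1,1,1,1,1,1,1,1,1,1,1,1,1,1]
  dp:
    - [0,5,-1]
    - [0,5,0]
    - [0,5,0]
    - [0,4,0]
    - [0,4,0]
    - [0,4,0]
    - [0,4,0]
    - [0,4,0]
    - [0,4,0]
    - [0,4,0]
    - [0,4,0]
    - [0,4,0]
    - [0,4,0]
    - [0,4,0]
    - [0,4,0]
    - [0,4,0]
    - [0,4,0]
    - [0,4,0]
    - [0,0,0]
  turn: [0,0,0,0,0,0,0,0,0,0,0,0,0,0,0,0,0,0,0]

```text
time_s: 12.8
eef_pos: [0.6054, 0.0557, 0.0116]
orientation: [0.001, 0.623, 0.782, 0.0]
contact_force: [0.3, -0.2, 0.5]
finger_gap: -0.0
```

```bash
python3 - <<'E'
from h import *
s=r.state();print(s['eef_pos'],s['orientation'],s['contact_force'],bay(s['eef_pos']))
p,d=snap('side'); crop(p,310,140,110,95,6,'i.png')
E
```

```text
[0.60535267 0.05566268 0.01157015] [5.96156887e-04 6.22834890e-01 7.82352973e-01 4.13948966e-04] [ 0.25748256 -0.2187492   0.49468783] [[-53.61110951  65.11822235]]
```

View pics/i.png

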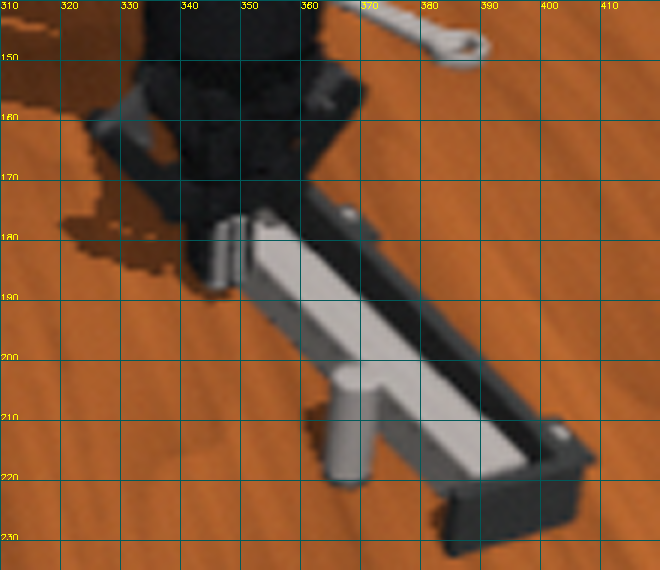

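Picture 8: the tube lies inside the bay almost parallel to the back wall, with a small gap left. I'll keep pushing.

Call:
carry_out:
  gripper: [1,1,1,1,1]
  dp:
    - [0,3,0]
    - [0,3,0]
    - [0,2,0]
    - [0,2,0]
    - [0,0,0]
  turn: [0,0,0,0,0]

```text
time_s: 13.35
eef_pos: [0.6144, 0.058, 0.0113]
orientation: [0.0, 0.623, 0.782, 0.0]
contact_force: [0.3, 0.3, 0.7]
finger_gap: 0.0005
```

Call:
carry_out:
  gripper: [1,1,1,1]
  dp:
    - [0,1,0]
    - [0,1,0]
    - [0,1,0]
    - [0,0,0]
  turn: [0,0,0,0]

```text
time_s: 13.75
eef_pos: [0.6173, 0.0586, 0.0113]
orientation: [0.0, 0.623, 0.782, 0.0]
contact_force: [-0.8, 1.0, 0.2]
finger_gap: 0.0002
```

Call:
carry_out:
  gripper: [1,1,1,1]
  dp:
    - [0,1,0]
    - [0,1,0]
    - [0,1,0]
    - [0,0,0]
  turn: [0,0,0,0]

```text
time_s: 14.15
eef_pos: [0.6203, 0.0593, 0.0113]
orientation: [0.0, 0.623, 0.782, 0.0]
contact_force: [-0.8, -0.6, 0.3]
finger_gap: 0.0
```

Call:
carry_out:
  gripper: [1,1,1]
  dp:
    - [0,1,0]
    - [0,1,0]
    - [0,0,0]
  turn: [0,0,0]

```text
time_s: 14.45
eef_pos: [0.6208, 0.0595, 0.0112]
orientation: [-0.001, 0.623, 0.782, -0.001]
contact_force: [-4.9, -1.4, 3.1]
finger_gap: -0.0
```

Call:
carry_out:
  gripper: [1,1,1,1,1,1,1,1,1,1,1,1,1,1]
  dp:
    - [0,-15,0]
    - [0,-15,0]
    - [0,0,-40]
    - [0,0,-40]
    - [0,0,-40]
    - [0,-40,0]
    - [0,-40,0]
    - [0,0,0]
    - [0,0,0]
    - [0,0,0]
    - [0,0,0]
    - [0,0,0]
    - [0,0,0]
    - [0,0,0]
  turn: [0,0,0,0,0,0,0,0,0,0,0,0,0,0]

```text
time_s: 15.85
eef_pos: [0.515, 0.0351, 0.1312]
orientation: [0.0, 0.623, 0.782, 0.0]
contact_force: [0.2, -0.3, -0.2]
finger_gap: -0.0003
```

```bash
python3 - <<'E'
from h import *
s=r.state();print(s['eef_pos'],s['contact_force'],bay(s['eef_pos']))
p,d=snap('side'); crop(p,310,140,110,95,6,'j.png')
E
```

```text
[0.51504547 0.03505619 0.13122036] [ 0.16552554 -0.31712383 -0.23712379] [[-146.2435067    65.11121644]]
```

View pics/j.png

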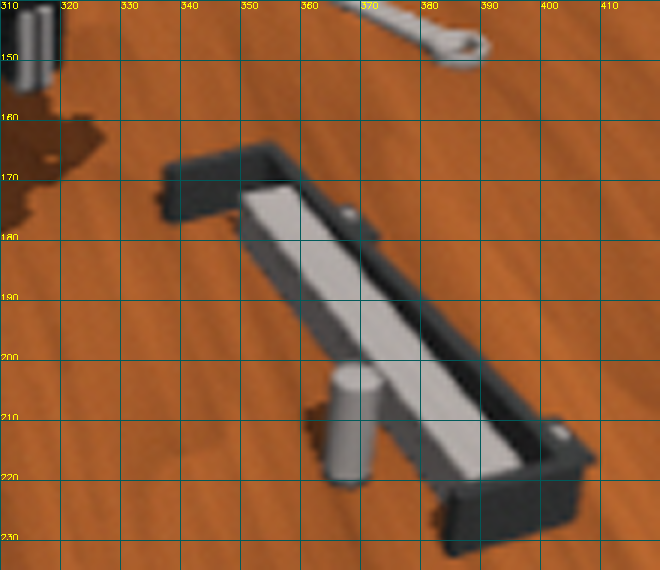

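Picture 9: end B touches the back wall at (358,171), where the force rose to 5 N. End A still stands about 10 mm off it at (396,217), so I'll push next between the post and the tube's middle.

Call:
carry_out:
  gripper: [1,1,1,1,1,1,1,1,1,1,1,1]
  dp:
    - [-40,20,0]
    - [-40,20,0]
    - [-22,15,0]
    - [0,0,0]
    - [0,0,0]
    - [0,0,40]
    - [0,0,40]
    - [0,0,25]
    - [0,0,14]
    - [0,0,0]
    - [0,0,0]
    - [0,0,0]
  turn: [0,0,0,0,0,0,0,0,0,0,0,0]

```text
time_s: 17.1
eef_pos: [0.593, -0.0522, 0.0145]
orientation: [0.002, 0.623, 0.782, 0.001]
contact_force: [0.4, -0.0, -0.3]
finger_gap: 0.0
```

```bash
python3 - <<'E'
from h import *
s=r.state();print(s['eef_pos'],s['contact_force'],bay(s['eef_pos']))
E
```

```text
[ 0.59296545 -0.05220127  0.01447589] [ 0.43893618 -0.03164513 -0.28798426] [[-89.67759062 -37.29421413]]
```

Target TCP x is about -38, so 52 mm remain. I'll do 46 mm first, then creep.

Call:
carry_out:
  gripper: [1,1,1,1,1,1,1,1,1,1,1,1,1]
  dp:
    - [0,5,2]
    - [0,5,0]
    - [0,5,0]
    - [0,5,0]
    - [0,4,0]
    - [0,4,0]
    - [0,4,0]
    - [0,3,0]
    - [0,3,0]
    - [0,3,0]
    - [0,3,0]
    - [0,2,0]
    - [0,0,0]
  turn: [0,0,0,0,0,0,0,0,0,0,0,0,0]

```text
time_s: 18.4
eef_pos: [0.6363, -0.0417, 0.0104]
orientation: [0.0, 0.623, 0.782, 0.0]
contact_force: [0.1, -0.4, 0.2]
finger_gap: 0.0001
```

Call:
carry_out:
  gripper: [1,1,1,1]
  dp:
    - [0,1,0]
    - [0,1,0]
    - [0,1,0]
    - [0,0,0]
  turn: [0,0,0,0]

```text
time_s: 18.8
eef_pos: [0.6382, -0.0412, 0.0102]
orientation: [-0.001, 0.623, 0.782, -0.001]
contact_force: [-1.8, -0.2, 1.1]
finger_gap: -0.0001
```

Call:
carry_out:
  gripper: [1,1,1,1]
  dp:
    - [0,1,0]
    - [0,1,0]
    - [0,1,0]
    - [0,0,0]
  turn: [0,0,0,0]

```text
time_s: 19.2
eef_pos: [0.6421, -0.0404, 0.0103]
orientation: [0.0, 0.623, 0.782, 0.0]
contact_force: [0.2, -1.5, 0.1]
finger_gap: 0.0005
```

Call:
carry_out:
  gripper: [1,1,1]
  dp:
    - [0,1,0]
    - [0,1,0]
    - [0,0,0]
  turn: [0,0,0]

```text
time_s: 19.5
eef_pos: [0.6441, -0.0399, 0.0103]
orientation: [0.0, 0.623, 0.782, 0.0]
contact_force: [-1.2, -0.4, -1.2]
finger_gap: 0.0
```

Call:
carry_out:
  gripper: [1,1,1]
  dp:
    - [0,1,0]
    - [0,1,0]
    - [0,0,0]
  turn: [0,0,0]

```text
time_s: 19.8
eef_pos: [0.6454, -0.0396, 0.0102]
orientation: [-0.0, 0.623, 0.782, -0.0]
contact_force: [-2.2, -1.7, 1.1]
finger_gap: -0.0003
```

Call:
carry_out:
  gripper: [1,1,1]
  dp:
    - [0,1,0]
    - [0,1,0]
    - [0,0,0]
  turn: [0,0,0]

```text
time_s: 20.1
eef_pos: [0.6455, -0.0395, 0.0102]
orientation: [-0.002, 0.623, 0.782, -0.002]
contact_force: [-7.8, -2.0, 4.3]
finger_gap: 0.0001
```

Call:
carry_out:
  gripper: [1,1,1,1,1,1,1,1,1,1,1,1,1,1,1,1]
  dp:
    - [0,-15,0]
    - [0,-25,0]
    - [0,0,-40]
    - [0,0,-40]
    - [0,0,-40]
    - [0,-40,0]
    - [0,-40,0]
    - [0,0,0]
    - [40,0,0]
    - [40,0,0]
    - [17,0,0]
    - [0,0,0]
    - [0,0,0]
    - [0,0,0]
    - [0,0,0]
    - [0,0,0]
  turn: [0,0,0,0,0,0,0,0,0,0,0,0,0,0,0,0]

```text
time_s: 21.7
eef_pos: [0.5094, 0.0278, 0.1304]
orientation: [0.0, 0.623, 0.782, 0.0]
contact_force: [0.7, -0.4, -0.3]
finger_gap: -0.0003
```

```bash
python3 - <<'E'
from h import *
s=r.state();print(s['eef_pos'],s['contact_force'],bay(s['eef_pos']))
p,d=snap('side'); crop(p,310,140,110,95,6,'k.png')
E
```

```text
[0.50939053 0.02782737 0.13035852] [ 0.74983809 -0.37908276 -0.27071277] [[-153.36476764   59.32076893]]
```

View pics/k.png

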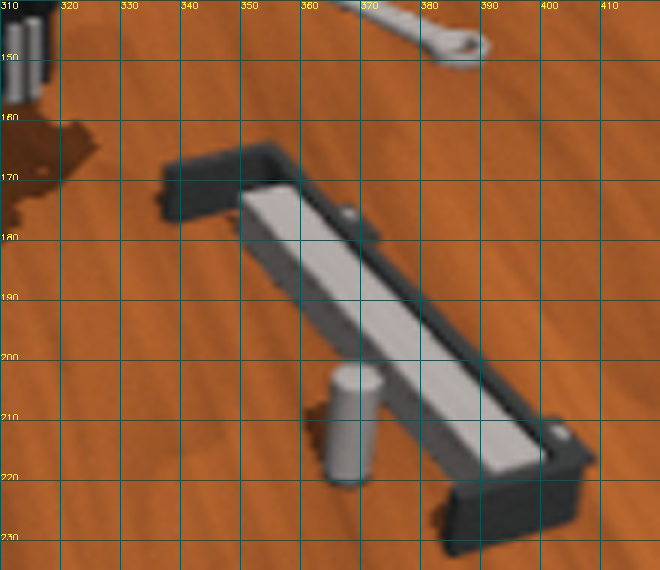

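Picture 10: the tube looks flush along the back wall; force rose to 8 N on the A side. I'll press once more on the B side to confirm both ends are seated.

Call:
carry_out:
  gripper: [1,1,1,1,1,1,1,1,1]
  dp:
    - [0,30,0]
    - [0,30,0]
    - [0,0,40]
    - [0,0,40]
    - [0,0,25]
    - [0,0,15]
    - [0,0,0]
    - [0,0,0]
    - [0,0,0]
  turn: [0,0,0,0,0,0,0,0,0]

```text
time_s: 22.65
eef_pos: [0.5695, 0.0418, 0.0123]
orientation: [0.002, 0.623, 0.782, 0.001]
contact_force: [-0.1, -0.5, -0.7]
finger_gap: 0.0002
```

Call:
carry_out:
  gripper: [1,1,1,1,1,1,1,1,1,1,1,1,1,1,1]
  dp:
    - [0,5,0]
    - [0,5,0]
    - [0,5,0]
    - [0,5,0]
    - [0,5,0]
    - [0,5,0]
    - [0,5,0]
    - [0,5,0]
    - [0,4,0]
    - [0,3,0]
    - [0,3,0]
    - [0,2,0]
    - [0,1,0]
    - [0,0,0]
    - [0,0,0]
  turn: [0,0,0,0,0,0,0,0,0,0,0,0,0,0,0]

```text
time_s: 24.15
eef_pos: [0.6189, 0.0539, 0.0103]
orientation: [-0.0, 0.623, 0.782, -0.0]
contact_force: [0.7, 0.1, 0.1]
finger_gap: -0.0003
```

```bash
python3 - <<'E'
from h import *
s=r.state();print(s['eef_pos'],s['contact_force'],bay(s['eef_pos']))
E
```

```text
[0.61893944 0.05386158 0.01026207] [0.69347381 0.12046211 0.12101641] [[-40.76457321  60.34044777]]
```

Call:
carry_out:
  gripper: [1,1,1,1]
  dp:
    - [0,1,0]
    - [0,1,0]
    - [0,1,0]
    - [0,0,0]
  turn: [0,0,0,0]

```text
time_s: 24.55
eef_pos: [0.6222, 0.0546, 0.0104]
orientation: [0.0, 0.623, 0.782, 0.0]
contact_force: [0.3, 0.2, -0.6]
finger_gap: -0.0001
```

Call:
carry_out:
  gripper: [1,1,1]
  dp:
    - [0,1,0]
    - [0,1,0]
    - [0,0,0]
  turn: [0,0,0]

```text
time_s: 24.85
eef_pos: [0.6239, 0.055, 0.0102]
orientation: [-0.0, 0.623, 0.782, -0.0]
contact_force: [-0.2, -0.1, -0.1]
finger_gap: -0.0002
```

Call:
carry_out:
  gripper: [1,1,1]
  dp:
    - [0,1,0]
    - [0,1,0]
    - [0,0,0]
  turn: [0,0,0]

```text
time_s: 25.15
eef_pos: [0.6239, 0.0551, 0.0102]
orientation: [-0.002, 0.623, 0.782, -0.002]
contact_force: [-6.4, -1.9, 5.3]
finger_gap: -0.0001
```

Call:
carry_out:
  gripper: [1,1,1,1,1,1,1,1,1,1,1,1]
  dp:
    - [0,-15,0]
    - [0,-25,0]
    - [0,0,-40]
    - [0,0,-40]
    - [0,0,-40]
    - [0,-40,-30]
    - [0,-40,-30]
    - [0,0,0]
    - [0,0,0]
    - [0,0,0]
    - [0,0,0]
    - [0,0,0]
  turn: [0,0,0,0,0,0,0,0,0,0,0,0]

```text
time_s: 26.35
eef_pos: [0.5089, 0.0287, 0.1888]
orientation: [-0.001, 0.623, 0.782, -0.001]
contact_force: [0.0, -0.3, 0.8]
finger_gap: 0.0003
```

```bash
python3 - <<'E'
from h import *
s=r.state();print(s['eef_pos'],s['contact_force'])
p,d=snap('side'); crop(p,310,140,110,95,6,'l.png')
q,_=snap('scene')
a=cv2.imread('pics/a.png')[:,:,::-1].astype(int);b=cv2.imread('pics/b.png')[:,:,::-1].astype(int)
for n,x,y,(u0,v0,u1,v1) in [('wrench',a,q,(440,148,465,200)),('jar',a,q,(212,220,245,255)),('bush',a,q,(230,272,265,300)),('driver',a,q,(140,228,214,250)),('jar-s',b,p,(300,280,340,332)),('bush-s',b,p,(383,302,418,340)),('driver-s',b,p,(250,322,300,400))]:
    print(n,(abs(x-y)[v0:v1,u0:u1].max(2)>40).sum())
E
```

```text
[0.50892826 0.02873939 0.18879081] [ 5.13467850e-04 -2.59656164e-01  7.94168211e-01]
wrench 39
jar 0
bush 0
driver 0
jar-s 0
bush-s 0
driver-s 0
```

View pics/l.png

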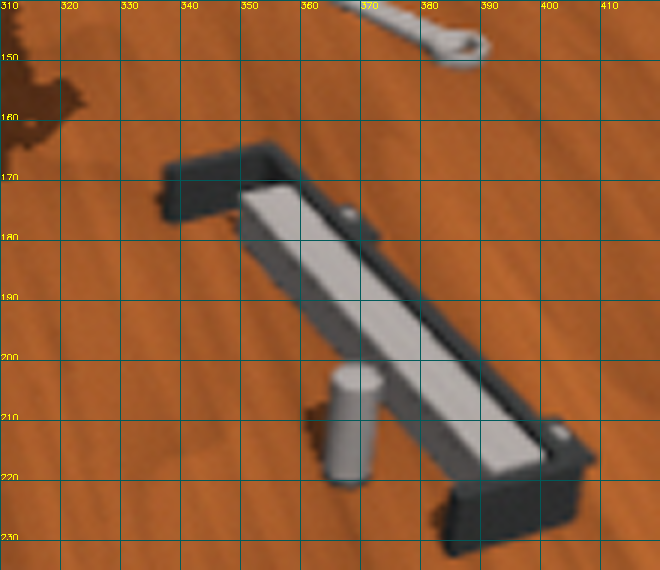

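```bash
python3 - <<'E'
from h import *
tube([[350,172.7],[358.2,171],[392,219],[400.5,216]])
print(bay(onplane('side',[[358.2,171],[400.5,216]],.025)))
print('wall top inner edge',bay(onplane('side',[[357,167],[399.5,212]],.03)))
E
```

```text
A [ -14.6 -119.4] B [-14.   97.5] c [-14.3 -11. ] len 216.8 theta -0.2
world A [ 0.68440245 -0.11554819] B [0.63674646 0.09598589]
[[  -1.46230306   97.05499353]
 [  -2.29768411 -118.50230846]]
wall top inner edge [[   1.21587006  110.04579851]
 [  -0.20452437 -109.70470134]]
```

Both ends are flush to within the measuring error (angle -0.2°), so I'm handing in.

```bash
python3 -c "
from station import r
print(r.job_done())"
```

```text
the job is handed in; nothing more can be done
None
```

The tube lies along the bay's back wall, and the job was handed in at about 26.5 s of the 64 s allowed. I used only the shut fingers. I turned the tube about 25°, pushed it by end B until end A was behind the post, then swung end B in. I pressed the near face on both sides of the middle until both ends were at the wall.

**Seating:** The fingers stopped on the tube at the same depth (35.6 mm from the wall) on both sides, with 6–8 N at each. The last picture puts the tube at -0.2° to the wall, with its face within about 2 mm of it, which is as fine as I can measure. It spans roughly y = -119 to +98 mm, between the side walls.

**Other things on the bench:** The jar, bush and screwdriver are unchanged in both views. The picture comparison flagged 39 changed pixels around the wrench in the scene view. I put this down to the arm's shadow: the arm never went near the wrench, and the part of it visible in the side view had not moved. I did not check it further.

**Disagreement:** The tube's length measured 213–218 mm in the pictures against the true 220 mm, which is pixel error at the ends. The arm was clear of everything when I handed in.

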